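Turn over the press mould that came hollow-down

ROBOT

A 6-joint arm with a two-finger parallel gripper is mounted at the origin on the work surface. World frame = base frame: x ahead of the robot, y to its left, z up, the work surface at z = 0. Lengths are in m, angles in rad, forces in N, time in s.
With the tool pointing down it reaches from about 0.275 to 1 m from the base axis. Payload 8.4 kg.
Tool frame: the origin (TCP) lies on the centre line of the jaws, within the pads' length; the fingertips stand 17 mm ahead of it and the grasp point (between the pads) lies 2 mm behind it (bot.tcp_to_tips is the z of the fingertips in the tool frame, in m); z points along the fingers, y is the line along which they close (so a half turn about z gives the same grasp; the last joint's range is limited). The gripper opens to 85 mm and grips with 20 to 120 N. Pads are 22 mm wide; open, the fingers measure 114 mm over their backs; the gripper's body (76 mm by 85 mm) begins 54 mm behind the grasp point. The pads swing forward as they close: fully open they stand 13 mm farther back than shut.
Start: joints at [-1.345, 0.353, 1.633, -0, 1.155, -0.002], TCP at [0.141, -0.609, 0.248] pointing down, gripper open.
Joint ranges: [-2.63, 2.63], [-0.92, 2.1], [0.06, 2.66], [-1.3, 4.44], [0, 2.69], [-3.02, 3.02]. Speed limits (rad/s): [2.22, 2.22, 2.79, 3.14, 3.14, 3.14].

INTERFACE

Orientations are given as a unit quaternion [x, y, z, w].
In Python, from workcell import bot, hand, kinematics, get_obs, vision, hand_in gives the robot as it stands. The module is installed in compiled form; this text tells all that it offers. Calls block until the motion is done:
- bot.reach(position, orientation): joint-space move of the TCP to a pose.
- bot.servo_line(position, ori=None, velocity=0.15): straight line of the TCP; ori=None keeps the orientation; velocity is the mean speed in m/s.
- bot.goto_joints(angles): joint-space move.
- hand.move_gripper(opening, strength=None): finger opening in m; strength is the grip in N (None keeps the last); returns when the fingers have stopped.
- bot.dwell(seconds).
- kinematics.solve_ik(position, orientation): joint angles nearest the present ones, or None.
- get_obs(): the state.
- vision.read_camera(name): name is "scene" or "top" or "wrist"; returns a dict with "frame" (384x512x3 uint8, red, green, blue), "intrinsics" (3x3 intrinsics, pixels), "view" (4x4, takes a point from world to camera coordinates). Camera axes: x right, y down, z forward; pixel columns grow to the right and rows downward; lengths in m; the calibration is good to about 2 mm. A picture is of the moment at which its call begins. There is no depth.
A pose or a line that the arm cannot do raises bot.IKError and nothing moves.
- hand_in(): hands the job in; it is judged then, once.
The state is a dict: "time_s": time; "joint_pos": joint angles; "joint_vel": joint speeds; "joint_efforts": joint torques, N m; "position": TCP position; "orientation": TCP orientation; "wrist_force": force on the tool from outside, world axes, zero at the start; "ft_torque": the same for the moment, N m; "gripper_width": finger opening in m; "grip_force": force on a finger pad.
Only numpy, scipy, OpenCV 4.12 (cv2) and the standard library are available. Lean on these libraries where they do the work, as an engineer would, in place of code of your own. Each camera call takes 0.05 s, during which the arm holds its last target. There are 200 camera calls.

TASK

Three square plaster press moulds lie on the ware board; one has arrived upside down, showing its plain back instead of its round hollow. Lay that one in the flap pocket of the turnover stand, then push the lever over so that the flap tips it right way up into the cork-floored nest, and leave it lying flat there.

Things in the scene. Friction and masses are not known exactly. Their poses are not given: they have to be found in the camera images.
- mould_center (a point): Centre (half-way up) of the upside-down plaster mould, a white square block 56 x 56 x 24 mm, 80 g. z points out of the face with the round hollow (44 mm wide, 10 deep): down at the start; x and y are square to its sides. It lies on a board 15 mm thick in a row with two equal moulds that lie hollow-up, centres 90 to 125 mm apart; its place in the row varies.
- pocket_center (a point): Place of the mould's centre in the flap's pocket, 12 mm over its floor (40 mm up at first). x along the hinge, y away from hinge and nest, z up; hinge 37 mm off at floor level. Pocket 66 x 66 mm: lay the mould square in it. Rails: hinge side 18 mm high, outer 10; the sides across x have 10 mm rails at the corners only, leaving 42 mm finger gaps: hold the mould by the sides facing along x.
- nest_center (a point): Middle of the nest, the fixed cork-floored tray of the stand across the hinge from the pocket, 57 mm from the hinge; height of the centre of a mould lying there (12 mm over the cork, 38 mm over the bench). Axes as the pocket's at the start. Inside 76 mm in x, 80 mm in y; walls 12 to 16 mm above the cork. The mould tips in by itself once the flap is well past upright.
- lever_knob (a point): Centre of the black 24 mm ball on the lever, a 10 mm rod on the stand's robot side, 75 mm along x from the flap's middle. It swings about the hinge line (40 mm up, ball 95 mm from it): 36 deg off upright to the pocket's side at first, pushed to a stop 36 deg to the nest's side (5 to 10 N, stays over); this turns the flap 143 deg. Gearbox beside it: 62 mm high, 12 mm from the rod's axis.
Mind the look-alikes: they are no part of the job. What is shaped like the part that bears mould_center but green or purple is not meant.

How it is judged:
At the end, for the whole second after the job is handed in: The mould that was upside down lies at rest in the nest, hollow up: its centre within 20 mm of the nest's middle and within 6 mm of its resting height, level within 10 degrees, released (horizontal distance between mould_center and nest_center below 0.02 m and z of mould_center in the frame of nest_center between -0.006 and 0.006 m and angle between mould_center's own z axis and vertical below 0.17 rad and linear speed of mould below 0.02 m/s); the robot touches nothing.
It also fails if it takes over 48 s, if anything falls off the work surface, if the arm or the gripper's body presses on something with over 40 N, if the wrist force passes 120 N, or if a joint passes its speed limit or range.

## Working session

There is one attempt and no reset: what is moved stays moved. The work goes in short steps, each a Python script; the robot and the scene stay as the last script left them, time stands still between calls to the robot, and variables do not carry over. Pictures are saved under pics/ and viewed, at most 10 in all, crops included, and the job is handed in when it is done.

```bash
mkdir -p pics
python3 - <<'E'
from workcell import *
import cv2,numpy as np
for n in ("top","scene"):
    r=vision.read_camera(n); np.savez(n+".npz",**r)
    cv2.imwrite(f"pics/{n}.png",cv2.resize(r["frame"][:,:,::-1],(800,600)))
    V=r["view"];print(n,(-V[:3,:3].T@V[:3,3]).round(3),V[:3,2].round(2),r["intrinsics"][0,0])
print(get_obs()["time_s"])
E
```

```text
top [ 0.355 -0.023  1.044] [ 0.01 -0.13 -0.99] 463.2058129930877
scene [ 1.057 -0.015  0.792] [ 0.01 -0.63 -0.77] 404.73617398096076
0.1
```

View pics/top.png

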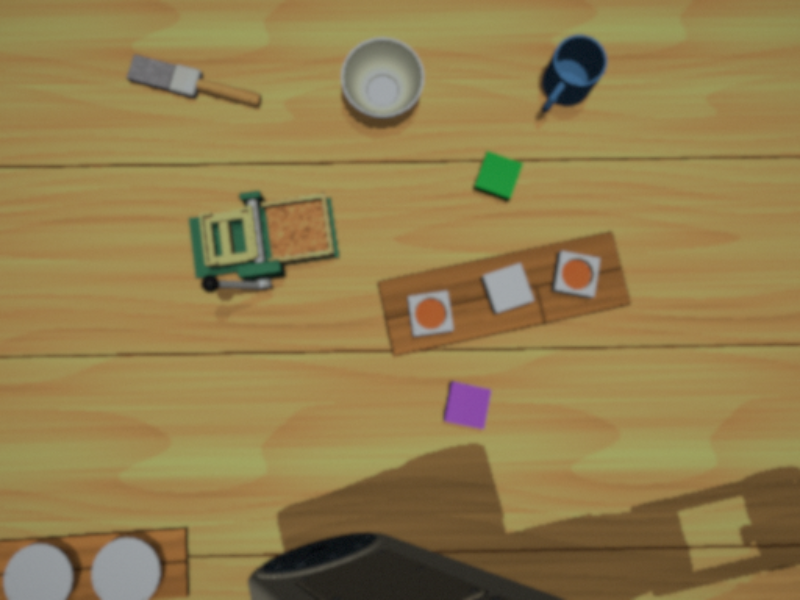

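View pics/scene.png

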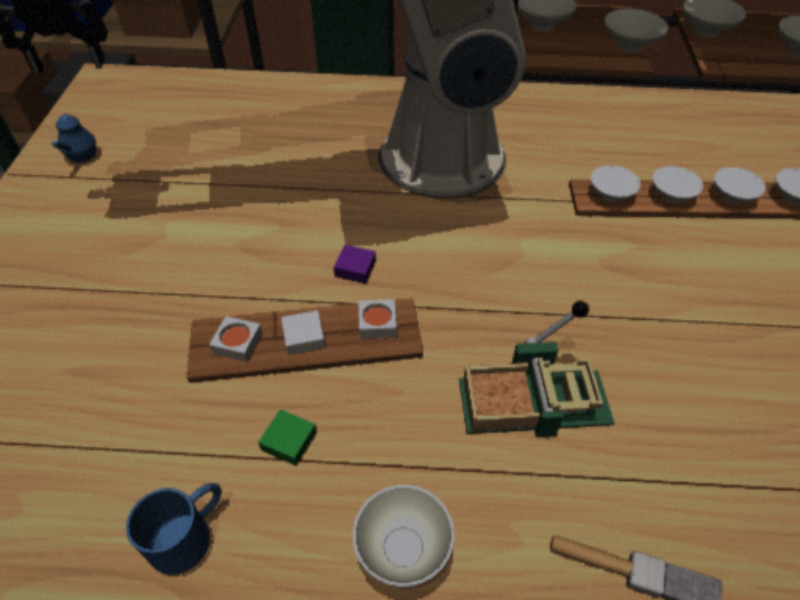

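Candidates in the top view (800x600): white blocks at (431,313) and (577,273), both with a red hollow facing up; the plain white one at (509,288); look-alikes green (498,176) and purple (467,405). I choose (509,288). The stand has the knob at (210,283), the cork at (300,230) and the pocket at (230,238).

```bash
cat > h.py <<'E'
import cv2,numpy as np
def ray(r,uv):
    V=r["view"];R=V[:3,:3];c=-R.T@V[:3,3]
    d=R.T@np.linalg.inv(r["intrinsics"])@np.array([uv[0],uv[1],1.]);return c,d/np.linalg.norm(d)
def onz(r,uv,z):
    c,d=ray(r,uv);return c+d*(z-c[2])/d[2]
def tri(a,b):
    A=np.zeros((3,3));y=np.zeros(3)
    for c,d in(a,b):
        P=np.eye(3)-np.outer(d,d);A+=P;y+=P@c
    p=np.linalg.solve(A,y);return p,[np.linalg.norm((np.eye(3)-np.outer(d,d))@(p-c)).round(4) for c,d in(a,b)]
def blob(mask,near):
    n,l,s,c=cv2.connectedComponentsWithStats(mask.astype(np.uint8))
    i=min([k for k in range(1,n) if s[k,4]>25],key=lambda k:np.hypot(*(c[k]-near)))
    return (l==i),c[i],s[i,4]
def rect(r,m,z):
    q=cv2.findContours(m.astype(np.uint8),0,2)[0];q=max(q,key=cv2.contourArea)[:,0]
    P=np.array([onz(r,p,z)[:2] for p in q])
    c,s,a=cv2.minAreaRect((P*1000).astype(np.float32));return np.array(c)/1000,s,a
E
python3 - <<'E'
from h import *
from workcell import bot
print("tips",bot.tcp_to_tips)
T=dict(np.load("top.npz"));S=dict(np.load("scene.npz"));k=.64
def ch(r): return cv2.cvtColor(r["frame"],cv2.COLOR_RGB2HSV).astype(int).transpose(2,0,1)
h,s,v=ch(T);
m,c,n=blob((s<60)&(v>120),np.array([509,288])*k);print("mould",c,n,rect(T,m,.039))
m,c,n=blob((v<50),np.array([210,283])*k);kt=c;print("knob top",c,n,onz(T,c,.117))
m,c,n=blob((h<16)&(s>90)&(v>100),np.array([300,230])*k);print("cork",c,n,rect(T,m,.026),onz(T,c,.026))
h2,s2,v2=ch(S)
m,c,n=blob((v2<45),np.array([580,310])*k);print("knob scene",c,n,tri(ray(T,kt),ray(S,c)))
m,c,n=blob((s2<60)&(v2>110),np.array([303,331])*k);print("mould scene",c,n,onz(S,c,.035))
f=T["frame"][:,:,::-1];a=cv2.resize(f[115:195,110:220],(550,400),interpolation=2)
b=cv2.resize(f[155,0:0] if 0 else f[155:215,295:330+25],(240,240),interpolation=2)
o=np.zeros((400,800,3),np.uint8);o[:,:550]=a;o[:240,555:795]=b;cv2.imwrite("pics/crop.png",o)
E
```

```text
tips 0.017
mould [325.18584071 183.88053097] 678 (array([ 0.48420114, -0.20102179]), (57.61424255371094, 57.319007873535156), 17.514598846435547)
knob top [134.2125 180.6875] 80 [0.48616164 0.19780497 0.117     ]
cork [189.51674641 152.24880383] 418 (array([0.56581799, 0.09527383]), (48.89856719970703, 75.7053451538086), 4.976974964141846) [0.56126755 0.0972753  0.026     ]
knob scene [370.7037037 197.7037037] 81 (array([0.4861946 , 0.19713203, 0.11611366]), [np.float64(0.0009), np.float64(0.0009)])
mould scene [192.85430464 209.54083885] 453 [ 0.48283503 -0.20289525  0.035     ]
```

View pics/crop.png

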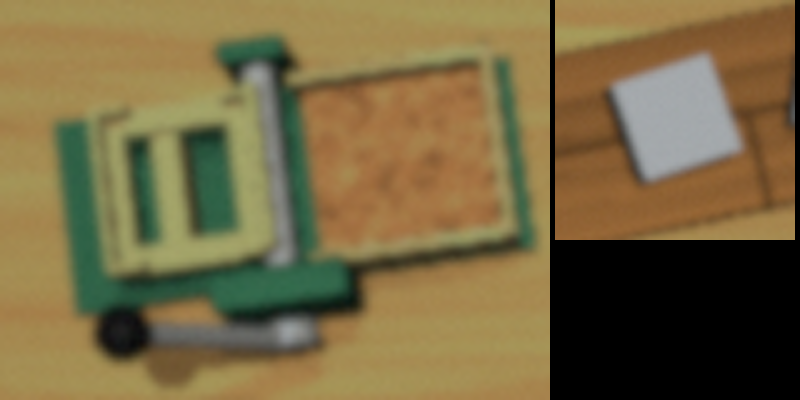

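The crop confirms the plain white back (no hollow), and shows the stand with pocket left, cork nest right, and lever at the bottom. Next I take a close wrist view over the stand, then over the mould.

```bash
cat >> h.py <<'E'
from scipy.spatial.transform import Rotation as Ro
from workcell import *
def down(psi):  # jaws close along world angle psi; pick half turn nearest joint6=0
    best=None
    for p in(psi,psi+np.pi):
        a,b=np.cos(p),np.sin(p);q=Ro.from_matrix(np.array([[-b,a,0],[a,b,0],[0,0,-1]]).T).as_quat()
        yield q
def pick(pos,psi):
    o=[]
    for q in down(psi):
        j=kinematics.solve_ik(pos,q)
        if j is not None:o.append((abs(j[5]),list(np.round(j,2)),q))
    o.sort(key=lambda t:t[0]);return o[0][2]
E
python3 - <<'E'
from h import *
T=dict(np.load("top.npz"))
f=lambda x,y,z:onz(T,(110+x/5,115+y/5),z)[:2].round(4)
print("pocket c",f(182,180,.035))
q=pick([.56,.15,.30],np.radians(7))
bot.reach([.54,.14,.30],q)
for n in("wrist",):
    r=vision.read_camera(n);np.savez("w1.npz",**r);cv2.imwrite("pics/w1.png",cv2.resize(r["frame"][:,:,::-1],(800,600)))
o=get_obs();print(o["time_s"],o["joint_pos"],o["position"],q)
E
```

```text
pocket c [0.5636 0.1915]
3.1333 [ 2.49916368e-01  2.01800227e-01  1.72011172e+00 -1.45073455e-04
  1.21978305e+00  1.28807822e-01] [0.54016377 0.13938064 0.29992856] [0.66262005 0.74895572 0.         0.        ]
```

View pics/w1.png

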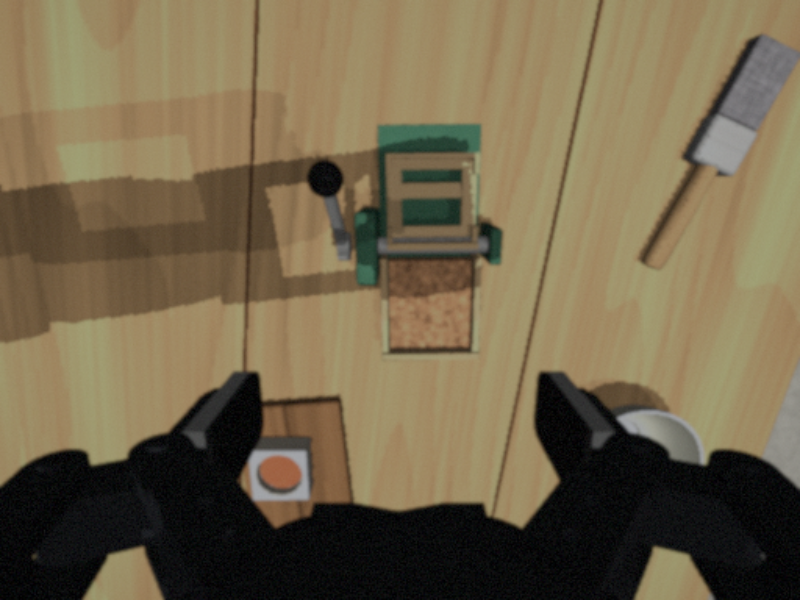

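The wrist view shows the stand square to the image: pocket frame from (384,153) to (480,153), nest bottom wall from (383,354) to (478,354), knob at (325,178). Next I cast these points, grasp the mould and lift it.

Run:
```python
from h import *
r=dict(np.load("w1.npz"));T=dict(np.load("top.npz"));k=.64
f=lambda x,y,z:onz(r,(x*k,y*k),z)
print("knob tri",tri(ray(r,(325*k,178*k)),ray(T,(134.2,180.7))))
def yaw(a,b): d=b-a;return np.degrees(np.arctan2(d[1],d[0])).round(2),(np.linalg.norm(d)*1000).round(1)
print("base",yaw(f(379,125,.01),f(481,125,.01)),"flap",yaw(f(384,153,.038),f(480,153,.038)),"nest",yaw(f(383,354,.04),f(478,354,.04)), "bar",yaw(f(378,243,.04),f(490,243,.04)))
a,b=f(384,153,.038),f(480,153,.038);print("outer flap mid",((a+b)/2).round(4))
c,d=f(383,354,.04),f(478,354,.04);print("nest end mid",((c+d)/2).round(4)); v=(a+b-c-d)/2;print("long axis yaw",np.degrees(np.arctan2(-v[0],v[1])),np.linalg.norm(v))
print("hinge bar mid",f(434,244,.045))
p=[.4842,-.201,.16];psi=np.radians(17.5)
q=pick(p,psi);hand.move_gripper(.085,40);bot.reach(p,q);bot.dwell(.1)
w=vision.read_camera("wrist");np.savez("w2.npz",**w);cv2.imwrite("pics/w2.png",cv2.resize(w["frame"][:,:,::-1],(800,600)))
h,s,v=cv2.cvtColor(w["frame"],cv2.COLOR_RGB2HSV).astype(int).transpose(2,0,1)
z=.039;V=w["view"];e=w["intrinsics"]@(V[:3,:3]@np.array([.4842,-.201,z])+V[:3,3]);e=e[:2]/e[2]
m,c,n=blob((s<60)&(v>90),e);print("mould",e,c,n,rect(w,m,z));print(get_obs()["time_s"],q)
```

```text
knob tri (array([0.48530237, 0.19782317, 0.11944458]), [np.float64(0.0008), np.float64(0.0008)])
base (np.float64(6.95), np.float64(87.3)) flap (np.float64(6.95), np.float64(77.8)) nest (np.float64(6.96), np.float64(86.2)) bar (np.float64(6.95), np.float64(95.1))
outer flap mid [0.5569 0.2265 0.038 ]
nest end mid [0.5798 0.0543 0.04  ]
long axis yaw 7.58883513960709 0.17378019740563874
hinge bar mid [0.5682847  0.15441397 0.045     ]
mould [254.05915531 191.71761419] [253.25205479 189.59601494] 4015 (array([ 0.48317068, -0.2005524 ]), (56.71914291381836, 56.34862518310547), 17.567649841308594)
4.8917 [0.59130965 0.8064446  0.         0.        ]
```

View pics/w2.png

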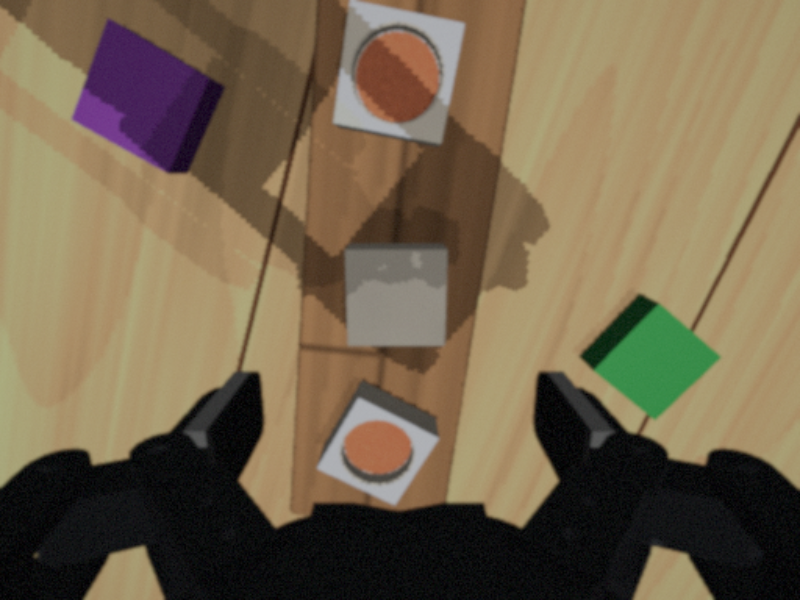

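Near view: the mould spans about (345-448, 245-346), matching the estimate within 1 mm at 56.5 mm size. Now grasp, carry to the pocket, and look before lowering.

Run:
```python
from h import *
p=np.array([.4834,-.2007,.035]);q=pick(p,np.radians(17.5))
bot.servo_line(p,q,.15);hand.move_gripper(.03,40);o=get_obs();print("grip",o["gripper_width"],o["grip_force"],o["position"],o["wrist_force"])
bot.servo_line(p+[0,0,.10],q,.2)
P=np.array([.5622,.1886,.135]);q2=pick(P,np.radians(7.2));bot.reach(P,q2)
o=get_obs();print(o["time_s"],o["gripper_width"],o["position"])
for n in("wrist","top"):
    w=vision.read_camera(n);np.savez(n+"3.npz",**w)
a=cv2.resize(np.load("wrist3.npz")["frame"],(400,300));b=cv2.resize(np.load("top3.npz")["frame"][105:205,90:223],(400,300))
cv2.imwrite("pics/c3.png",np.hstack([a,b])[:,:,::-1])
```

```text
grip 0.05520888925376978 42.111720610409975 [ 0.48380426 -0.20093373  0.03599485] [-0.9152468  -1.02025389  6.83242314]
8.3833 0.05502641972563073 [0.56211553 0.18761519 0.13462686]
```

View pics/c3.png

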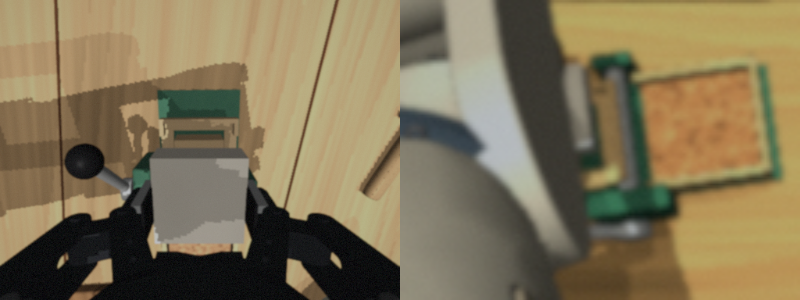

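The mould is held square, centred at x≈199 in the wrist half-picture against 198 for the stand base, and parallel to it. Lower in stages, watching the force.

Run:
```python
from h import *
P=np.array([.5622,.1886,.135]);q=get_obs()["orientation"];q=pick(P,np.radians(7.2))
f0=np.array(get_obs()["wrist_force"])
for z in(.070,.060,.054,.050):
    P[2]=z;bot.servo_line(P,q,.12 if z>.06 else .05);o=get_obs();print(z,(np.array(o["wrist_force"])-f0).round(1),np.round(o["position"],4))
    if (np.array(o["wrist_force"])-f0)[2]>12:break
```

```text
0.07 [-0.6 -1.6  0.4] [0.5626 0.1886 0.0704]
0.06 [-0.7 -0.8  6.5] [0.5634 0.189  0.061 ]
0.054 [-10.3  -3.7  39.5] [0.5636 0.1893 0.0579]
```

Contact came about 10 mm early, so it is resting on a rail or a finger is on the gearbox. Lift slightly and look.

Run:
```python
from h import *
o=get_obs();print(o["ft_torque"],o["gripper_width"],o["wrist_force"])
s=vision.read_camera("scene")["frame"]
P=np.array([.5622,.1886,.068]);q=pick(P,np.radians(7.2));bot.servo_line(P,q,.08);bot.dwell(.2)
w=vision.read_camera("wrist");np.savez("w4.npz",**w)
o=get_obs();print(o["time_s"],o["gripper_width"],o["position"])
a=cv2.resize(w["frame"][60:300,130:386],(400,375),interpolation=2);b=cv2.resize(s[190:290,275:382],(400,375),interpolation=2)
cv2.imwrite("pics/c4.png",np.hstack([a,b])[:,:,::-1])
```

```text
[-0.15772637  1.91436251 -0.01118439] 0.05538550051437711 [-9.75909479 -3.11582176 38.65770478]
10.4167 0.054944140609040445 [0.56181674 0.1884645  0.0672908 ]
```

View pics/c4.png

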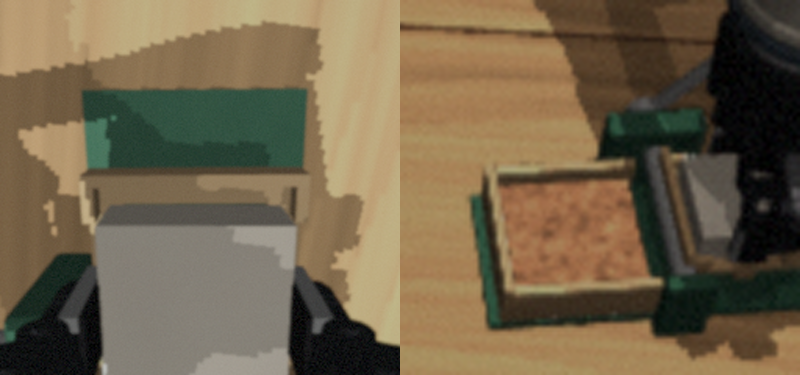

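Run:
```python
from h import *
r=dict(np.load("w4.npz"));ps=np.radians(7.2);X=np.array([np.cos(ps),np.sin(ps)]);Y=np.array([-X[1],X[0]]);C=np.array([.5622,.1886])
def g(n,x,y,z):
    p=onz(r,(130+x*.64,60+y*.64),z)[:2]-C;print(n,(np.array([p@X,p@Y])*1000).round(1))
g("rail outer L",82,171,.038);g("rail outer R",309,171,.038)
g("rail 2nd line",195,178,.038)
g("side rail inner L",98,200,.038);g("side rail inner R",292,200,.038)
g("mould bot L",108,205,.0463);g("mould bot R",292,205,.0463)
g("mould top L",97,225,.0703);g("mould top R",295,225,.0703)
g("gear inner near",92,255,.062);g("gear outer",70,255,.062);g("gear far",40,280,.062)
g("base L",83,92,.01);g("base R",308,90,.01)
```

```text
rail outer L [-39.9  36.9]
rail outer R [38.5 37. ]
rail 2nd line [-0.8 34.5]
side rail inner L [-34.9  26.6]
side rail inner R [33.2 26.6]
mould bot L [-29.9  27. ]
mould bot R [31.5 27. ]
mould top L [-28.5  27.6]
mould top R [27.4 27.7]
gear inner near [-32.4  15.3]
gear outer [-39.2  15.3]
gear far [-49.2   7. ]
base L [-44.5  62.8]
base R [43.1 63.6]
```

Run:
```python
from h import *
ps=np.radians(7.2);X=np.array([np.cos(ps),np.sin(ps)]);Y=np.array([-X[1],X[0]]);C=np.array([.5622,.1886])
def g(r,n,px,py,z):
    p=onz(r,(px,py),z)[:2]-C;print(n,(np.array([p@X,p@Y])*1000).round(1))
w=dict(np.load("w1.npz"));T=dict(np.load("top.npz"))
for n,x,y in(("wi+",377,210),("wo+",358,212),("wo-",358,285),("wi-",377,285)):g(w,n,x*.64,y*.64,.062)
for n,x,y in(("to+",215,312),("ti+",218,278),("ti-",348,262),("to-",355,300)):g(T,n,110+x/5,115+y/5,.062)
```

```text
wi+ [-44.8  -5.2]
wo+ [-59.7  -6.7]
wo- [-61.4 -65.7]
wi- [-45.8 -65.7]
to+ [-63.5  -9.8]
ti+ [-49.1 -12.7]
ti- [-50.  -68.6]
to- [-66.7 -69.6]
```

The mould clears all rails. The gearbox top (x −48..−63, y up to about −5..−10 in the pocket frame) is under the robot-side finger's edge. Shift 3.5 mm away from the hinge (within pocket clearance) and try lowering gently.

Run:
```python
from h import *
ps=np.radians(7.2);X=np.array([np.cos(ps),np.sin(ps),0]);Y=np.array([-X[1],X[0],0])
P=np.array([.5622,.1886,0])+.0035*Y+.0005*X;q=pick(P+[0,0,.068],ps)
for z in(.068,.063,.060,.0575,.055,.0525,.050):
    bot.servo_line(P+[0,0,z],q,.04);o=get_obs();f=np.array(o["wrist_force"]);print(z,f.round(1),np.array(o["ft_torque"]).round(2),np.round(o["position"],4))
    if f[2]>9:break
print(o["time_s"])
```

```text
0.068 [ 0.2 -0.4 -1.2] [0.03 0.02 0.06] [0.5622 0.1924 0.0678]
0.063 [-0.9 -0.7 -1.5] [-0.02  0.01  0.05] [0.5619 0.192  0.0626]
0.06 [ 0.8 -0.1 -0.3] [ 0.02  0.03 -0.06] [0.5621 0.192  0.0598]
0.0575 [-2.2 -1.3  9.7] [-0.06  0.44  0.02] [0.5626 0.1922 0.0584]
11.4417
```

The contact is the same (lever arm −45 mm, i.e. the gearbox), but the mould's underside is now at about the rail tops (≈37.5–38 mm). It can be released here and drops 9 mm, guided by the rails. Then check.

Run:
```python
from h import *
ps=np.radians(7.2);X=np.array([np.cos(ps),np.sin(ps),0]);Y=np.array([-X[1],X[0],0])
P=np.array([.5622,.1886,0])+.002*Y+.0005*X;q=pick(P+[0,0,.068],ps)
bot.servo_line(P+[0,0,.0588],q,.04);hand.move_gripper(.072);bot.dwell(.2)
o=get_obs();print(np.round(o["wrist_force"],1))
bot.servo_line(P+[0,0,.17],q,.2);bot.servo_line(P-.06*Y+[0,0,.2],q,.2)
w=vision.read_camera("wrist");np.savez("w5.npz",**w);print(get_obs()["time_s"])
cv2.imwrite("pics/w5.png",cv2.resize(w["frame"][:,:,::-1],(800,600)))
```

```text
[ 6.3 -1.8  0.9]
13.45
```

View pics/w5.png

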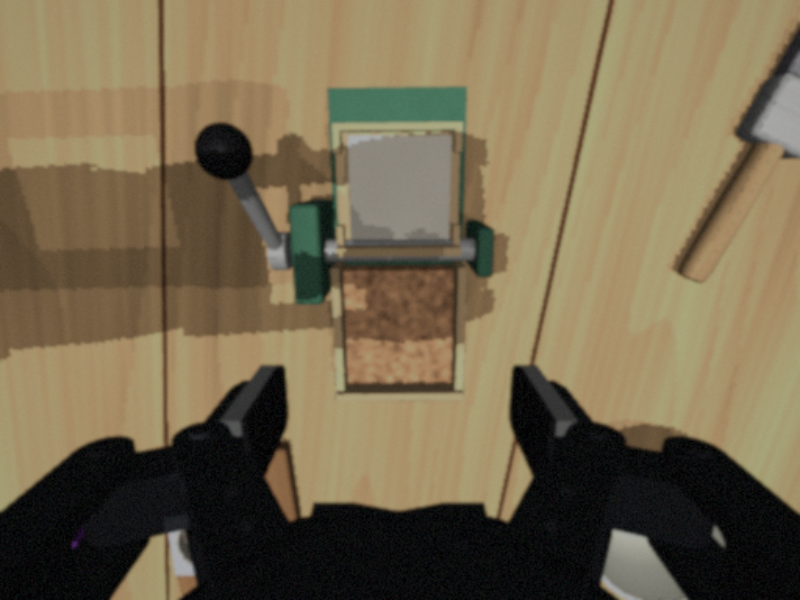

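The mould lies square in the pocket at (347-452, 133-242), inside the rails and flat. Now push the lever with closed fingers along its arc.

Run:
```python
from h import *
ps=np.radians(7.2);Y=np.array([-np.sin(ps),np.cos(ps),0])
H=np.array([.4857,.1976,0])-.0558*Y
hand.move_gripper(0.0)
def pos(t,off):
    t=np.radians(t);return H+Y*(.095*np.sin(t)+off)+[0,0,.04+.095*np.cos(t)+.011]
A=pos(36,.05);q=pick(A,ps)
bot.reach(A+[0,0,.07],q);bot.servo_line(A,q,.2)
f0=np.array(get_obs()["wrist_force"])
for t,off in [(36,.026)]+[(t,.0225) for t in(24,12,0,-12,-24,-32)]+[(-36,o) for o in(.025,.0225,.020,.0175,.015,.0125)]:
    bot.servo_line(pos(t,off),q,.1);o=get_obs();f=np.array(o["wrist_force"])-f0;print(t,off,f.round(1),round(o["time_s"],2))
    if t==-36 and f@Y>14 or np.linalg.norm(f)>30:break
w=vision.read_camera("scene");np.savez("s6.npz",**w)
cv2.imwrite("pics/s6.png",cv2.resize(w["frame"][160:300,220:400,::-1],(720,560),interpolation=2))
```

```text
36 0.026 [-0.4  0.6 -1. ] 15.66
24 0.0225 [-0.6  0.7  0.3] 16.04
12 0.0225 [-0.9 -0.4  0.2] 16.39
0 0.0225 [ 0.2  0.3 -0.7] 16.74
-12 0.0225 [-0.2  1.1 -1. ] 17.09
-24 0.0225 [-0.1  1.3 -0.3] 17.44
-32 0.0225 [-1.6  1.   0.1] 17.73
-36 0.025 [-0.5  0.1 -0. ] 17.98
-36 0.0225 [-2.  10.4 -1.7] 18.23
-36 0.02 [-3.7 22.4 -3.4] 18.48
```

View pics/s6.png

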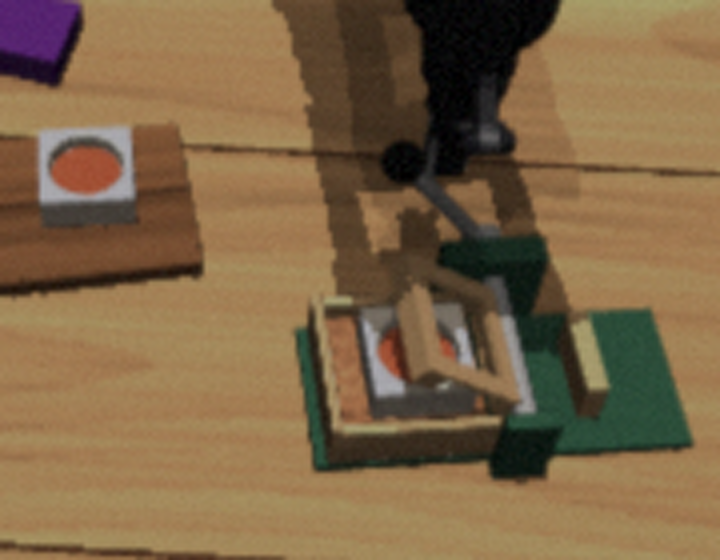

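Lever at its stop with the ball at (403,160). The mould is in the nest, hollow up, around (415,350). Retreat and check once from the top.

Run:
```python
from h import *
ps=np.radians(7.2);X=np.array([np.cos(ps),np.sin(ps),0]);Y=np.array([-X[1],X[0],0]);q=get_obs()["orientation"]
p=np.array(get_obs()["position"]);bot.servo_line(p+.05*Y,None,.15);bot.servo_line(p+.06*Y+[0,0,.12],None,.2)
n=np.array([.5622,.1886,0])-.094*Y+[0,0,.33]-.03*Y
bot.reach(n,pick(n,ps));bot.dwell(.2)
w=vision.read_camera("wrist");s=vision.read_camera("scene");print(get_obs()["time_s"],np.round(get_obs()["wrist_force"],1))
C=n*[1,1,0]+.03*Y;V=w["view"];e=w["intrinsics"]@(V[:3,:3]@(C+[0,0,.05])+V[:3,3]);e=(e[:2]/e[2]).astype(int);print(e)
x0=max(e[0]-60,0);y0=max(e[1]-60,0)
a=cv2.resize(w["frame"][y0:y0+120,x0:x0+120],(400,400),interpolation=2);b=cv2.resize(s["frame"][215:295,280:360],(400,400),interpolation=2)
cv2.imwrite("pics/c7.png",np.hstack([a,b])[:,:,::-1])
```

```text
20.7667 [ 0.4 -0.2 -0.6]
[256 141]
```

View pics/c7.png

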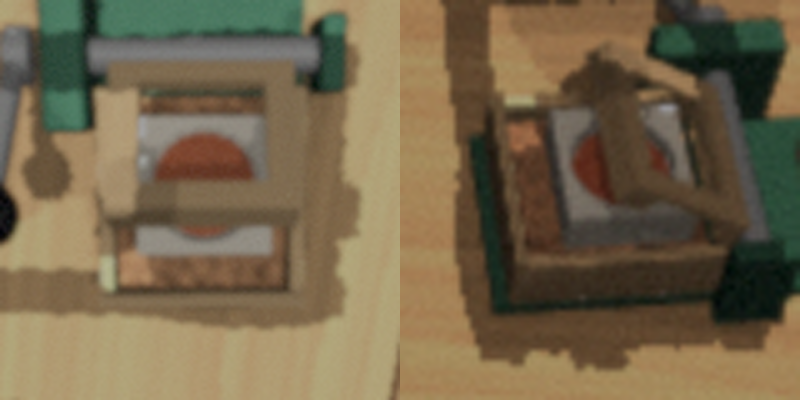

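Cork shows on both sides of the mould. It lies flat and hollow up, its centre near (200,185) against the nest's middle at about (203,188), and the lever stays over.

```bash
python3 -c "
from workcell import *
print(hand_in())"
```

```text
the job is handed in; nothing more can be done
None
```

The job is handed in after about 21 s of robot time: the last pictures show the upside-down mould turned over and lying flat, hollow up, near the middle of the nest, with the lever at its stop and the arm clear. While lowering it into the pocket, a finger pressed the gearbox with about 39 N, just under the 40 N limit, so I let the mould drop the last 9 mm or so.

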